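Light base: set the dimmer and hold the sprung shutter rod at its mark

TASK

Get the light base ready for a picture: first stand the dimmer lever on its top straight up (half light). Then take the knob of the sprung shutter rod, pull it out of its tube until the middle of the knob is directly above the dark mark bar lying across the scale rail, and keep holding it there: the program finishes with the gripper still holding the rod out against its spring and the lever still upright. Leave the specimen dish, the jar and the slide box where they are.

Things in the scene. Friction and masses are not known exactly. Their poses are not given: they have to be found in the camera images.
- light_base: White bench light base, a fixed box 200 x 200 mm, 100 mm high. Origin: centre of its underside, on the table. Its +y is the way the shutter rod pulls out, z is up. From its +y face an aluminium tube (28 mm diameter, 30 mm long, axis 70 mm above the table) sticks out; below it a flat scale rail (60 mm wide, 12 mm high, to y = 275 mm) lies on the table.
- rod_knob (a point): Middle of the shutter rod's black knob, on the rod's axis, 70 mm above the table, at x = 0, y = 161 mm of the light base when home; axes as the light base's. A spool along y: waist 20 mm diameter, 32 mm long, between two flanges 36 mm diameter, 6 mm thick; inner flange 9 mm from the tube when home. Grip the waist from above, closing along x; the flanges keep the fingers from slipping off.
- shutter_rod (a joint): How far the shutter rod is pulled out of its tube, m: 0 home, grows along the light base's +y, end stop at 0.095. A spring pulls it home at all times: about 5.4 N at home plus 0.9 N for each 10 mm; it shoots back if let go.
- mark (a point): Middle of the top of the mark bar: dark steel, 84 mm long (light base's x), 6 mm wide (y), 12 mm high, fixed across the scale rail under the rod's path, its top 24 mm above the table, 40 to 75 mm beyond the home knob along y, different each time. Axes as the light base's. The rod is at its mark when point rod_knob has the same y as this point in the light base's frame.
- dimmer (a joint): Angle of the dimmer lever, rad: 0 straight up (half light), negative leaning to the light base's -x, positive to +x; turns about an axis along the light base's y. Stays where it is left (stiff hinge, about 1.4 N at the ball). Ends at -0.95 and 0.95; starts leaning to -x.
- dimmer_ball (a point): Centre of the black ball (26 mm diameter) at the top of the dimmer lever, 75 mm from the hinge; 180 mm above the table when upright.
- dimmer_hinge (a point): Point on the hinge axis of the dimmer lever, 105 mm above the table, at x = 0, y = -65 mm of the light base. Two black cheeks stand beside the lever (70 mm long in x, 28 mm over both in y, tops 114 mm above the table).
- dish: Bystander: round covered specimen dish, 70 mm diameter, 15 mm high, standing loose on the light base's round glass window (on its top); origin at the centre of its underside. Leave it.
- jar: Bystander: amber glass jar, 48 mm diameter, 75 mm high, loose on the table on the +x side of the rod; origin at the centre of its underside. Leave it.
- slide_box: Bystander: blue flat slide box, 85 x 100 x 30 mm high, loose on the table on the -x side of the light base; origin at the centre of its underside. Leave it.

How it is judged:
By the outcome, as a careful person would: the job done as asked, in the order asked, and still so for the second after the job is handed in, while the arm keeps its last pose, push and grip.
It also fails if it takes over 50 s, if anything falls off the work surface, if the arm or the gripper's body presses on something with over 40 N, if the wrist force passes 120 N, or if a joint passes its speed limit or range.

ROBOT

A 7-joint arm with a two-finger parallel gripper is mounted at the origin on the work surface. World frame = base frame: x ahead of the robot, y to its left, z up, the work surface at z = 0. Lengths are in m, angles in rad, forces in N, time in s.
With the tool pointing down it reaches from about 0.4 to 0.9 m from the base axis. Payload 5.6 kg.
Tool frame: the origin (TCP) lies midway between the tips of the shut fingers; the grasp point (between the pads) lies 19 mm behind it; y points along the fingers, z is the direction in which the jaws open and shut, and the axes are right-handed (so a half turn about y gives the same grasp; the last joint's range is limited). The gripper opens to 92 mm and grips with 3 to 60 N. Pads are 20 mm wide; open, the fingers measure 128 mm over their backs; the gripper's body (75 mm by 189 mm) begins 69 mm behind the grasp point.
Start: joints at [-1.264, 0.468, -0.012, 1.603, 0.006, 1.071, -0.056], TCP at [0.223, 0.611, 0.186] pointing down, gripper open.
Joint ranges: [-2.53, 2.53], [-0.31, 2.02], [-1.57, 1.55], [0.28, 2.44], [-1.29, 4.43], [0.15, 1.84], [-2.92, 2.92]. Speed limits (rad/s): [2.57, 2.57, 3.14, 3.14, 3.14, 3.14, 3.14].

INTERFACE

Orientations are given as a 3x3 rotation matrix whose columns are the frame's x, y, z axes.
In Python, from station import env, effector, solver, viewer, workorder, search_frame, tip_of gives the robot as it stands. Calls block until the motion is done:
- env.reach(position, orientation): joint-space move of the TCP to a pose.
- env.movel(position, frame=None, rate=0.15): straight line of the TCP; frame=None keeps the orientation; rate is the mean speed in m/s.
- env.goto_joints(angles): joint-space move.
- effector.release() and effector.grasp(squeeze=None): open the fingers fully, or close them until they stop; squeeze is the grip in N (None keeps the last).
- env.pause(seconds).
- solver.inverse_kinematics(position, orientation): joint angles nearest the present ones, or None.
- env.sense(): the state.
- viewer.read_camera(name): name is "scene" or "top" or "wrist"; returns (picture, depth): 420x560x3 uint8, red, green, blue; 420x560 float32, m along the optical axis (not along the pixel's ray), 0 where there is no reading.
- viewer.camera_info(name): a dict with "intrinsics" (3x3 intrinsics, pixels), "dist_coeffs" ([k1, k2, p1, p2, k3] as OpenCV has them; the pictures are not rectified), "eye" and "rotation" of the camera in the world; the wrist camera has in their place "T_tool_cam" (4x4, takes a point from camera to tool coordinates, whose origin is the TCP and whose axes are the tool frame's). Camera axes: x right, y up, looking along -z (the intrinsics and any distortion apply to the point x, -y, -z); pixel columns grow to the right and rows downward; lengths in m; the calibration is good to about 2 mm. A picture is of the moment at which its call begins: read the wrist's pose just before it. camera_info takes no time and is no camera call.
A pose or a line that the arm cannot do raises env.PlanningError and nothing moves.
- workorder.finish_job(): hands the job in, once; it reports no verdict.
Trained networks look in the newest picture that a camera, given by its name, has taken for a name from the list of things; names that differ only in an ending like _2 or _b are one class to them, and where a whole thing is asked for, a point or a joint stands for the part that bears it (a point fixed in the world has none). Each returns a list of dicts, best first, with "score" (0 to 1); they miss things now and then, are a little off and sometimes report something else, mostly with a low value. They report only what shows in the picture. A call takes as long as a camera call.
- search_frame(camera, name): "at" ([x, y, z] in m, in world coordinates, good to about 4 mm: the middle of the surface that is visible of it).
- tip_of(camera, name): "at" ([x, y, z] in m, in world coordinates, good to about 4 mm: a listed point, or the origin of a listed thing).
The state is a dict: "t": time; "joint_positions": joint angles; "joint_velocities": joint speeds; "tau": joint torques, N m; "ee_pos": TCP position; "tcp_rot": TCP orientation; "wrist_force": force on the tool from outside, world axes, zero at the start; "moment": the same for the moment, N m; "gripper_width": finger opening in m.
Only numpy, scipy, OpenCV 4.12 (cv2) and the standard library are available. Lean on these libraries where they do the work, as an engineer would, in place of code of your own. Each camera call takes 0.05 s, during which the arm holds its last target.

## Working session

There is one attempt and no reset: what is moved stays moved. The work goes in short steps, each a Python script; the robot and the scene stay as the last script left them, time stands still between calls to the robot, and variables do not carry over. Pictures are saved under pics/ and viewed, and the job is handed in when it is done.

```bash
mkdir -p pics; ls; python3 - <<'E'
from station import env, effector, solver, viewer, workorder, search_frame, tip_of
import cv2, numpy as np
s=env.sense(); print(s['t'],s['ee_pos'],s['tcp_rot'],s['gripper_width'])
for c in ["scene","top"]:
    p,d=viewer.read_camera(c); cv2.imwrite(f"pics/{c}0.png",p[:,:,::-1])
    i=viewer.camera_info(c); print(c,i)
    for n in ["light_base","rod_knob","mark","dimmer_ball","dimmer_hinge","dish","jar","slide_box"]:
        print(n,[(np.round(r['at'],4).tolist(),round(r['score'],2)) for r in tip_of(c,n)[:2]])
print(env.sense()['t'])
E
```

```text
pics
0.0 [0.22262518 0.61002703 0.18556239] [[ 9.39414934e-01 -4.68303836e-04  3.42781801e-01]
 [-3.42782094e-01 -1.68169577e-03  9.39413438e-01]
 [ 1.36523788e-04 -9.99998476e-01 -1.74033629e-03]] 0.09192068937215893
scene {'intrinsics': array([[450.95816869,   0.        , 276.90517989],
       [  0.        , 450.95816869, 202.04313712],
       [  0.        ,   0.        ,   1.        ]]), 'dist_coeffs': array([0.01006316, 0.        , 0.        , 0.        , 0.        ]), 'eye': array([0.96065807, 0.48248843, 0.59717752]), 'rotation': array([[-0.7743568 , -0.40014403,  0.49015946],
       [ 0.63254104, -0.46966578,  0.61587814],
       [-0.01622884,  0.7869554 ,  0.61679642]])}
light_base [([0.5905, -0.0281, -0.0027], 0.61)]
rod_knob [([0.5636, 0.1378, 0.0679], 0.71)]
mark []
dimmer_ball [([0.5502, -0.0947, 0.1671], 0.74)]
dimmer_hinge [([0.5961, -0.0911, 0.1029], 0.78), ([0.7241, 0.1964, 0.0006], 0.75)]
dish [([0.5818, 0.0204, 0.1008], 0.97), ([0.4055, 0.1103, 0.0001], 0.16)]
jar [([0.7253, 0.2002, 0.0002], 0.92)]
slide_box [([0.4045, 0.1104, 0.0018], 0.87)]
top {'intrinsics': array([[506.18273569,   0.        , 288.03515886],
       [  0.        , 506.18273569, 218.89894615],
       [  0.        ,   0.        ,   1.        ]]), 'dist_coeffs': array([-0.1083047,  0.       ,  0.       ,  0.       ,  0.       ]), 'eye': array([0.46396343, 0.02597155, 1.20445944]), 'rotation': array([[-0.02330494,  0.99489642, -0.09817332],
       [-0.99971039, -0.02378144, -0.00368612],
       [-0.00600201,  0.09805898,  0.99516251]])}
light_base [([0.5893, -0.0261, -0.0038], 0.78)]
rod_knob [([0.5694, 0.1352, 0.0713], 0.7)]
mark [([0.5612, 0.2023, 0.0256], 0.42)]
dimmer_ball [([0.5505, -0.0953, 0.1638], 0.78)]
dimmer_hinge [([0.5941, -0.0953, 0.1042], 0.75)]
dish [([0.5824, 0.0171, 0.0965], 0.58)]
jar [([0.7224, 0.1902, 0.0], 0.78)]
slide_box [([0.4095, 0.1136, 0.0006], 0.97), ([0.7225, 0.1942, 0.003], 0.62)]
0.9
```

View pics/scene0.png

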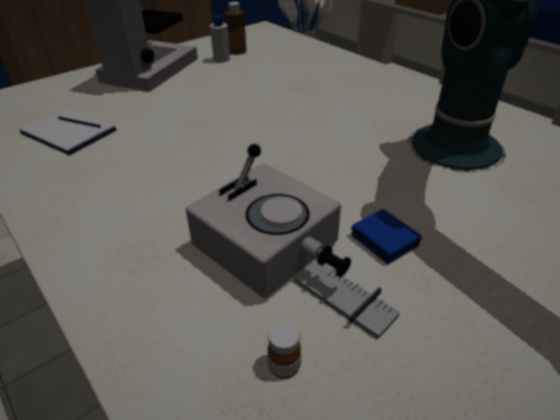

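View pics/top0.png

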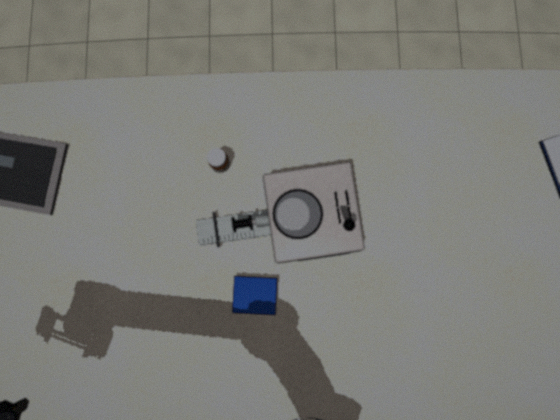

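The scene picture shows the base at about (265,225), the lever ball at (254,151), the knob at (335,260), the mark bar at (367,303), the jar at (284,350) and the slide box at (386,235). The top picture agrees: knob at (242,223), mark bar at (217,228), ball at (348,224). Next I fit the base pose from depth.

```bash
cat > h.py <<'E'
from station import env, effector, solver, viewer, workorder, search_frame, tip_of
import cv2, numpy as np
def cloud(c,d,pose=None):
    i=viewer.camera_info(c); K=i['intrinsics']; D=i['dist_coeffs']
    h,w=d.shape; u,v=np.meshgrid(np.arange(w),np.arange(h))
    n=cv2.undistortPoints(np.stack([u,v],-1).reshape(-1,1,2).astype(np.float64),K,D).reshape(h,w,2)
    P=np.stack([n[...,0]*d,-n[...,1]*d,-d],-1)
    if 'eye' in i: R,t=i['rotation'],i['eye']
    else:
        T=i['T_tool_cam']; Rt,pt=pose; R=Rt@T[:3,:3]; t=Rt@T[:3,3]+pt
    W=P@np.array(R).T+t; W[d==0]=np.nan
    return W
E
python3 - <<'E'
from h import *
for c in ["top","scene"]:
    p,d=viewer.read_camera(c); W=cloud(c,d)
    m=(abs(W[...,2]-0.1)<0.007)&(W[...,0]>.4)&(W[...,0]<.75)&(abs(W[...,1])<.2)
    q=W[m]; print(c,m.sum(),np.median(q[:,2]))
    r=cv2.minAreaRect((q[:,:2]*1000).astype(np.float32)); print(r)
    # knob and ball points
    m=(W[...,2]>.06)&(W[...,2]<.1)&(W[...,0]>.5)&(W[...,0]<.65)&(W[...,1]>.11)&(W[...,1]<.2)
    if m.any(): print('knob',m.sum(),W[m].min(0),W[m].max(0))
    m=(W[...,2]>.15)&(W[...,2]<.2)&(W[...,0]>.5)&(W[...,0]<.65)&(abs(W[...,1]+.1)<.05)
    print('ball',m.sum(),W[m].min(0),W[m].max(0))
    q=W[(W[...,2]>.018)&(W[...,2]<.03)&(W[...,0]>.49)&(W[...,0]<.63)&(W[...,1]>.15)&(W[...,1]<.27)]
    print('mark',len(q),q.mean(0),cv2.minAreaRect((q[:,:2]*1000).astype(np.float32)))
    # table
    q=W[(abs(W[...,2])<.02)&(abs(W[...,0]-.6)<.2)&(abs(W[...,1])<.3)]; print('table',np.median(q[:,2]))
E
```

```text
top 6807 0.10013959436312425
((589.4087524414062, -25.429283142089844), (200.45541381835938, 198.04747009277344), 7.045731067657471)
knob 220 [0.55076922 0.11044135 0.06945665] [0.58862469 0.15544072 0.09210482]
ball 132 [ 0.54019982 -0.10551439  0.15116017] [ 0.5689156  -0.08250578  0.18245448]
mark 109 [0.56124119 0.20134271 0.02296174] ((565.231201171875, 206.4239044189453), (68.16522216796875, 67.7467269897461), 59.1540412902832)
table 0.00023550733430544035
scene 6889 0.09962663532674998
((591.081787109375, -23.240570068359375), (199.99966430664062, 200.5026092529297), 7.196768283843994)
knob 526 [0.55082958 0.11372447 0.06007731] [0.59043519 0.15993413 0.08837147]
ball 193 [ 0.54115241 -0.10175023  0.15014104] [ 0.56981843 -0.08021626  0.17870453]
mark 216 [0.56575534 0.20371939 0.02272048] ((562.268798828125, 202.66232299804688), (85.53649139404297, 7.550522804260254), 6.423656940460205)
table -0.00013802541555607561
```

```bash
cat >> h.py <<'E'
yaw=np.radians(7.0); ux=np.array([np.cos(yaw),np.sin(yaw),0]); uy=np.array([-np.sin(yaw),np.cos(yaw),0]); dn=np.array([0,0,-1.])
B=np.array([.5903,-.0243,0])
def R_jaw(z): return np.stack([np.cross(dn,z),dn,z],1)
def b2w(x,y,z): return B+ux*x+uy*y+np.array([0,0,z])
def w2b(p): q=np.asarray(p)-B; return np.array([q@ux,q@uy,q[2]])
def wshot(name):
    s=env.sense(); p,d=viewer.read_camera("wrist"); cv2.imwrite(f"pics/{name}.png",p[:,:,::-1])
    return p,d,cloud("wrist",d,(np.array(s['tcp_rot']),np.array(s['ee_pos'])))
E
python3 - <<'E'
from h import *
print(viewer.camera_info("wrist"))
for z in (uy,-uy,ux,-ux):
    R=R_jaw(z)
    for p in (b2w(-.047,-.065,.3),b2w(0,.161,.2),b2w(0,.23,.051)): 
        q=solver.inverse_kinematics(p,R); print(None if q is None else np.round(q,2))
q=solver.inverse_kinematics(b2w(-.04,-.065,.3),R_jaw(uy)); 
t0=env.sense()['t']
env.reach(b2w(-.04,-.065,.3),R_jaw(uy)); s=env.sense(); print(s['t']-t0,s['ee_pos'],b2w(-.04,-.065,.3))
p,d,W=wshot("w1"); np.save("w1.npy",W)
for n in ("dimmer_ball","dimmer_hinge"): print(n,[(w2b(r['at']),r['score']) for r in tip_of("wrist",n)[:2]])
E
```

```text
{'intrinsics': array([[313.68641443,   0.        , 282.20771663],
       [  0.        , 313.68641443, 211.14588395],
       [  0.        ,   0.        ,   1.        ]]), 'dist_coeffs': array([-0.02724363,  0.        ,  0.        ,  0.        ,  0.        ]), 'T_tool_cam': array([[-1.37781750e-04, -9.58657231e-01, -2.84563340e-01,
        -7.95851452e-02],
       [ 3.96737448e-04,  2.84563268e-01, -9.58657180e-01,
        -1.98931554e-01],
       [ 9.99999912e-01, -2.44982398e-04,  3.41127598e-04,
         3.91298587e-04],
       [ 0.00000000e+00,  0.00000000e+00,  0.00000000e+00,
         1.00000000e+00]])}
[-0.48  0.24  0.72  1.73 -0.17  1.24  1.97]
[-0.45  0.35  0.21  1.76 -0.08  1.04  1.47]
[-0.46  0.55  0.07  1.84 -0.06  0.76  1.34]
[-0.65  0.28  0.94  1.73 -0.24  1.25 -1.1 ]
[-0.82  0.39  0.69  1.79 -0.28  1.06 -1.48]
[-0.83  0.6   0.58  1.86 -0.44  0.81 -1.47]
[-0.53  0.25  0.78  1.73 -0.18  1.24  0.42]
[-0.68  0.36  0.5   1.78 -0.2   1.05  0.01]
[-0.7   0.57  0.39  1.85 -0.3   0.78 -0.03]
[-0.88  0.47  1.37  1.74 -0.47  1.33 -2.43]
[ 0.58  0.76 -1.32  1.7   0.76  1.31  2.36]
[-0.2   0.57 -0.27  1.82  0.21  0.78  2.69]
2.775 [ 0.55869177 -0.09274567  0.29978699] [ 0.55851966 -0.09369027  0.3       ]
dimmer_ball [(array([-0.04799939, -0.06352384,  0.1647    ]), 0.7)]
dimmer_hinge [(array([-0.0019749 , -0.06695842,  0.1056    ]), 0.62)]
```

View pics/w1.png

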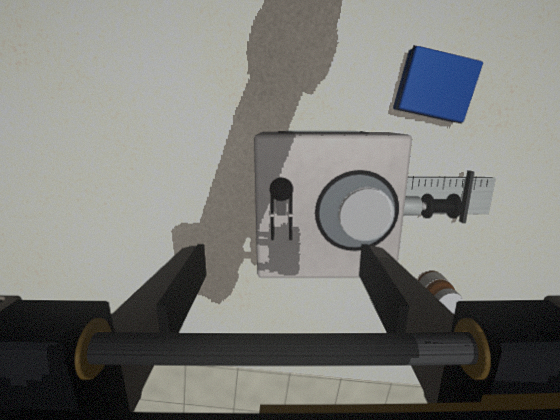

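The wrist view shows the ball at (281,188) between the open fingers, the cheeks at about (282,220), the knob at (441,206) and the mark bar at (468,197). I fit the base from this cloud too.

```bash
python3 - <<'E'
from h import *
W=np.load("w1.npy")
Wb=(W-B)@np.stack([ux,uy,[0,0,1]],1)
m=(abs(W[...,2]-.1)<.006)&(abs(Wb[...,0])<.13)&(abs(Wb[...,1])<.13)
print(np.median(W[m][:,2]))
q=Wb[m]; print(cv2.minAreaRect((q[:,:2]*1000).astype(np.float32)))
m=(Wb[...,2]>.155)&(Wb[...,2]<.19)&(abs(Wb[...,0])<.1)&(abs(Wb[...,1]+.065)<.03); q=Wb[m]
f=lambda v: np.r_[np.linalg.norm(q-v,axis=1)-.013]
from scipy.optimize import least_squares
r=least_squares(f,[-.047,-.065,.16],loss='soft_l1',f_scale=.002); print('ball',r.x,len(q),np.std(r.fun))
m=(Wb[...,2]>.109)&(Wb[...,2]<.117)&(abs(Wb[...,0])<.045)&(abs(Wb[...,1]+.065)<.022);q=Wb[m]
print('cheeks',len(q),q.min(0),q.max(0))
m=(Wb[...,2]>.018)&(Wb[...,2]<.03)&(abs(Wb[...,0])<.06)&(Wb[...,1]>.19)&(Wb[...,1]<.25);q=Wb[m]
print('mark',len(q),q.min(0),q.max(0),cv2.minAreaRect((q[:,:2]*1000).astype(np.float32)))
m=(Wb[...,2]>.055)&(Wb[...,2]<.1)&(abs(Wb[...,0])<.04)&(Wb[...,1]>.132)&(Wb[...,1]<.2);q=Wb[m]
print('knob',len(q),q.min(0),q.max(0))
E
```

```text
0.10089393097684024
((-1.57403564453125, -0.982879638671875), (198.35342407226562, 198.95469665527344), 0.2208518534898758)
ball [-0.04552688 -0.06539277  0.16575961] 442 0.0005249245648630694
cheeks 303 [-0.02806066 -0.07979241  0.10906727] [ 0.03450417 -0.05133819  0.1169705 ]
mark 319 [-0.04329209  0.22366085  0.01802626] [0.04121069 0.23163963 0.02696494] ((-1.0385169982910156, 227.55889892578125), (7.662678241729736, 84.52421569824219), 89.61946105957031)
knob 784 [-0.01841609  0.13224975  0.05558978] [0.01639223 0.18237623 0.08980672]
```

```bash
cat >> h.py <<'E'
B=B-ux*.0013-uy*.0009
yaw=np.radians(7.15); ux=np.array([np.cos(yaw),np.sin(yaw),0]); uy=np.array([-np.sin(yaw),np.cos(yaw),0])
def arc(a): return b2w(.075*np.sin(a),-.065,.105+.075*np.cos(a)-.019)
def fitball(W):
    from scipy.optimize import least_squares
    Wb=(W-B)@np.stack([ux,uy,[0,0,1]],1)
    m=(Wb[...,2]>.158)&(Wb[...,2]<.2)&(abs(Wb[...,0])<.1)&(abs(Wb[...,1]+.065)<.016); q=Wb[m]
    if len(q)<20: return None
    r=least_squares(lambda v:np.linalg.norm(q-v,axis=1)-.013,q.mean(0)-[0,0,.008],loss='soft_l1',f_scale=.002)
    return r.x,len(q)
E
python3 - <<'E'
from h import *
R=R_jaw(uy); a0=-.63
env.movel(arc(a0),R,rate=.12)
effector.grasp(10); s=env.sense(); print(s['t'],s['gripper_width'],s['wrist_force'])
for a in np.linspace(a0,0,7)[1:]: env.movel(arc(a),rate=.06)
s=env.sense(); print(s['t'],w2b(s['ee_pos']),s['gripper_width'],s['wrist_force'])
p,d,W=wshot("w2"); print(fitball(W))
E
```

```text
6.7 0.00044620207392145965 [-3.22604986  0.27292958  5.03518442]
8.4 [ 0.00031582 -0.06494338  0.16092336] 0.0005764214456470745 [-0.24707674 -0.20421403 -0.57476492]
(array([-0.04652901, -0.06444726,  0.16359914]), 1609)
```

View pics/w2.png

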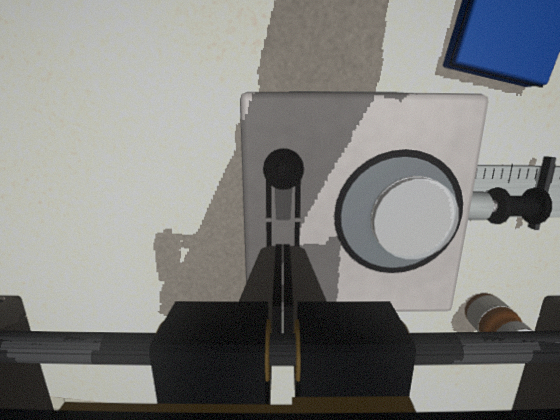

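The fingers at (285,250) are shut on nothing and the ball is still at (283,168), so the grasp missed. The lever only has to stay where it's left, so I'll push the ball from its -x side with the shut fingers.

```bash
python3 - <<'E'
from h import *
R=R_jaw(uy)
env.movel(b2w(0,-.065,.215),R,rate=.25)
env.movel(b2w(-.10,-.065,.215),R,rate=.25)
p,d,W=wshot("w3"); print(fitball(W))
env.movel(b2w(-.095,-.065,.157),R,rate=.2); s=env.sense(); print(s['t'],w2b(s['ee_pos']),s['wrist_force'])
for x in (-.075,-.06,-.045,-.035):
    env.movel(b2w(x,-.065,.157),R,rate=.08); s=env.sense(); print(s['t'],w2b(s['ee_pos']),s['wrist_force'])
p,d,W=wshot("w4"); print(fitball(W))
E
```

```text
None
9.8583 [-0.09475446 -0.06533452  0.15668396] [ 0.36774941 -0.83145919  0.96226331]
10.2583 [-0.07443293 -0.06512759  0.15757697] [ 0.88790209 -0.34698054 -0.33814945]
10.6 [-0.0600042  -0.06500149  0.15693692] [-0.67634115  0.22891731  0.16907319]
10.9417 [-0.04503423 -0.0650864   0.15685759] [ 0.14575518  0.41084881 -0.52459158]
11.2167 [-0.03491843 -0.0649776   0.15689499] [-0.42340483 -0.87310334  0.78454827]
(array([-0.04660698, -0.06448556,  0.16554905]), 1661)
```

View pics/w4.png

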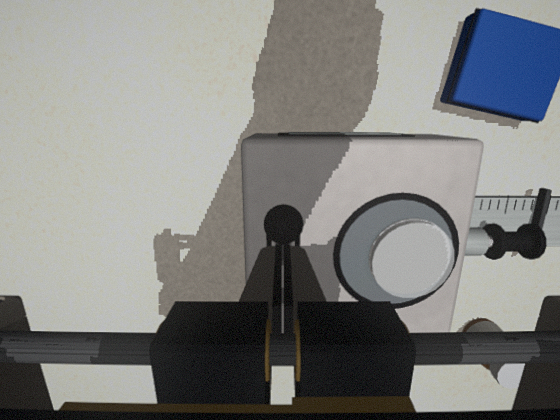

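View pics/w3.png

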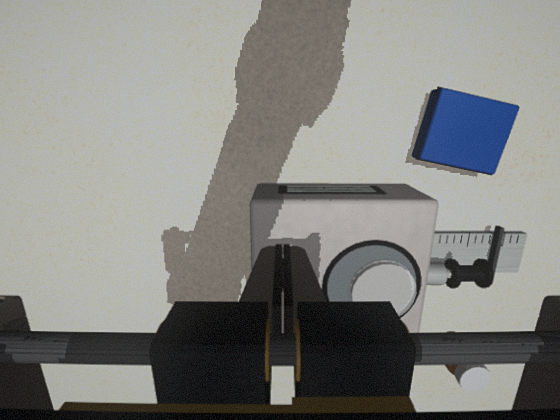

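Odd: no contact force, yet the ball at (283,222) in w4 still sits on the -x side of the fingers. In w3 the fingers hid the ball. I need outside views before moving again.

```bash
python3 - <<'E'
from h import *
for c,(r0,r1,c0,c1) in {"scene":(90,290,160,360),"top":(120,290,190,400)}.items():
    p,d=viewer.read_camera(c); W=cloud(c,d); np.save(c+"5.npy",W)
    cv2.imwrite(f"pics/{c}5.png",cv2.resize(p[r0:r1,c0:c1,::-1],None,fx=3,fy=3,interpolation=cv2.INTER_CUBIC)[:600,:800])
    print(c,[(w2b(r['at']),r['score']) for r in tip_of(c,"dimmer_ball")[:2]])
s=env.sense(); p,d,W=wshot("w5")
print(w2b(s['ee_pos']), s['gripper_width'])
Wb=(W-B)@np.stack([ux,uy,[0,0,1]],1)
for r in range(200,330,8): print(r,d[r,283],np.round(Wb[r,283],4),np.round(Wb[r,277],4), np.round(Wb[r,292],4))
E
```

```text
scene [(array([-0.05433221, -0.06740989,  0.1626    ]), 0.76)]
top [(array([-0.00066276,  0.04548794,  0.099     ]), 0.7)]
[-0.035283   -0.06501369  0.15698801] 0.000543461995723268
200 0.26349434 [-0.0488 -0.0645  0.1006] [-0.0488 -0.0696  0.1006] [-0.049  -0.057   0.1012]
208 0.19680762 [-0.0607 -0.0647  0.1667] [-0.0602 -0.0685  0.1647] [-0.0602 -0.059   0.165 ]
216 0.19122596 [-0.0576 -0.0647  0.1734] [-0.057  -0.0684  0.1717] [-0.0569 -0.0591  0.1712]
224 0.19041875 [-0.0532 -0.0647  0.1756] [-0.0528 -0.0683  0.1747] [-0.0525 -0.0591  0.1738]
232 0.19038995 [-0.0485 -0.0647  0.177 ] [-0.0477 -0.0683  0.1749] [-0.0476 -0.0591  0.1745]
240 0.19515848 [-0.0421 -0.0647  0.1739] [-0.042  -0.0684  0.1738] [-0.0413 -0.059   0.172 ]
248 0.17812687 [-0.0441 -0.0647  0.1911] [-0.0442 -0.0681  0.1913] [-0.0433 -0.0595  0.1894]
256 0.16785675 [-0.044  -0.0647  0.2018] [-0.0441 -0.0679  0.2021] [-0.0437 -0.0599  0.2011]
264 0.15742412 [-0.0446 -0.0647  0.2125] [-0.0445 -0.0678  0.2125] [-0.0443 -0.0602  0.212 ]
272 0.15028208 [-0.0441 -0.0648  0.2201] [-0.044  -0.0676  0.2199] [-0.0442 -0.0604  0.2203]
280 0.14855345 [-0.0412 -0.0648  0.2228] [-0.0442 -0.0675  0.2282] [-0.0442 -0.0607  0.2282]
288 0.14908034 [-0.0373 -0.0648  0.2234] [-0.0439 -0.0674  0.2347] [-0.0436 -0.0608  0.2342]
296 0.14840801 [-0.034  -0.0648  0.2251] [-0.0451 -0.0673  0.243 ] [-0.0446 -0.0611  0.2422]
304 0.14924173 [-0.0299 -0.0648  0.2254] [-0.0444 -0.0672  0.2478] [-0.0452 -0.0613  0.249 ]
312 0.14947923 [-0.0261 -0.0648  0.2263] [-0.0416 -0.0672  0.249 ] [-0.0422 -0.0613  0.2499]
320 0.2961512 [ 0.0683 -0.0644  0.1013] [-0.0375 -0.0672  0.2485] [-0.0381 -0.0612  0.2493]
328 0.29817364 [ 0.0769 -0.0644  0.1017] [-0.0336 -0.0672  0.2483] [-0.0341 -0.0612  0.249 ]
```

View pics/scene5.png

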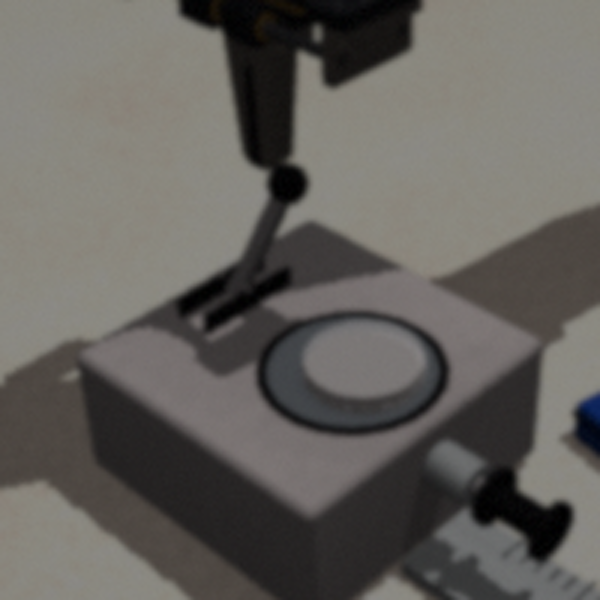

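View pics/top5.png

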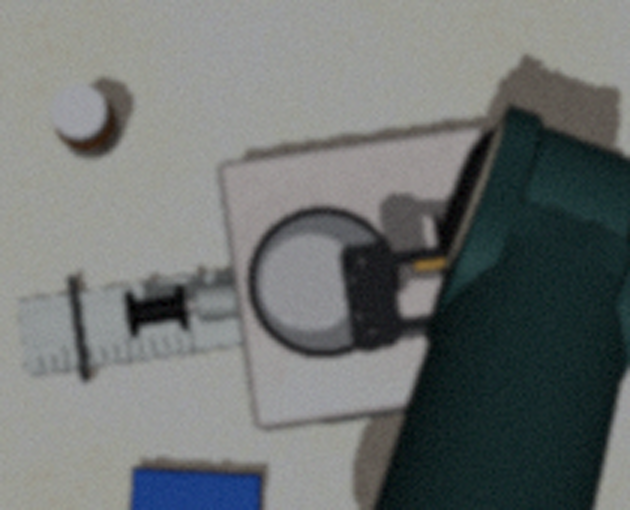

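The scene close-up shows the fingertips (268,165) passing above the ball (288,185). So the real tips sit higher than the reported TCP. I'll measure by how much.

```bash
python3 - <<'E'
from h import *
W=np.load("scene5.npy"); Wb=(W-B)@np.stack([ux,uy,[0,0,1]],1)
m=(Wb[...,2]>.12)&(Wb[...,2]<.26)&(abs(Wb[...,0]+.035)<.06)&(abs(Wb[...,1]+.065)<.05)
vs,us=np.where(m)
for v in range(vs.min(),vs.max()+1,2):
    k=us[vs==v]
    if len(k): print(v,k.min(),k.max(),np.round(Wb[v,k.min()],3),np.round(Wb[v,int(np.median(k))],3),np.round(Wb[v,k.max()],3))
E
```

```text
103 234 234 [-0.023 -0.084  0.26 ] [-0.023 -0.084  0.26 ] [-0.023 -0.084  0.26 ]
105 235 242 [-0.023 -0.08   0.258] [-0.022 -0.074  0.26 ] [-0.029 -0.07   0.259]
107 235 258 [-0.023 -0.081  0.254] [-0.025 -0.07   0.257] [-0.044 -0.047  0.257]
109 235 258 [-0.024 -0.083  0.249] [-0.023 -0.059  0.257] [-0.041 -0.044  0.255]
111 236 258 [-0.022 -0.078  0.247] [-0.024 -0.053  0.255] [-0.042 -0.045  0.251]
113 236 258 [-0.023 -0.08   0.242] [-0.023 -0.051  0.253] [-0.044 -0.047  0.246]
115 236 258 [-0.024 -0.081  0.238] [-0.023 -0.052  0.248] [-0.043 -0.047  0.243]
117 236 257 [-0.022 -0.079  0.236] [-0.023 -0.055  0.244] [-0.04  -0.046  0.24 ]
119 237 257 [-0.022 -0.078  0.233] [-0.024 -0.054  0.24 ] [-0.042 -0.049  0.235]
121 237 257 [-0.021 -0.077  0.229] [-0.021 -0.051  0.238] [-0.04  -0.046  0.233]
123 237 257 [-0.023 -0.079  0.224] [-0.023 -0.054  0.233] [-0.041 -0.048  0.228]
125 238 257 [-0.022 -0.076  0.222] [-0.024 -0.055  0.229] [-0.04  -0.047  0.225]
127 238 257 [-0.023 -0.077  0.217] [-0.024 -0.055  0.225] [-0.041 -0.049  0.22 ]
129 238 257 [-0.023 -0.078  0.213] [-0.024 -0.0
[... 1358 characters left out ...]
0.145] [-0.029 -0.062  0.146] [-0.035 -0.058  0.145]
165 245 252 [-0.024 -0.068  0.142] [-0.028 -0.064  0.142] [-0.032 -0.057  0.143]
167 244 251 [-0.023 -0.069  0.137] [-0.024 -0.062  0.14 ] [-0.029 -0.057  0.139]
169 243 250 [-0.019 -0.068  0.135] [-0.02  -0.061  0.138] [-0.027 -0.058  0.136]
171 242 249 [-0.018 -0.07   0.13 ] [-0.018 -0.062  0.134] [-0.024 -0.058  0.133]
173 241 248 [-0.016 -0.071  0.127] [-0.015 -0.062  0.131] [-0.022 -0.059  0.129]
175 240 247 [-0.011 -0.068  0.126] [-0.013 -0.063  0.127] [-0.019 -0.059  0.126]
177 239 246 [-0.01  -0.071  0.121] [-0.011 -0.063  0.124] [-0.017 -0.058  0.123]
179 240 244 [-0.007 -0.065  0.12 ] [-0.007 -0.059  0.123] [-0.011 -0.058  0.122]
```

The real tips sit about 28 mm behind the reported TCP (0.185 against 0.157), so my first grasp only nipped the top of the ball. I correct by that offset and grasp again.

```bash
cat >> h.py <<'E'
OFF=.028   # real fingertips are this far behind (above) the reported TCP
def arc(a): return b2w(.075*np.sin(a),-.065,.105+.075*np.cos(a)-.019-OFF)
E
python3 - <<'E'
from h import *
R=R_jaw(uy); a0=-.68
env.movel(b2w(-.04,-.065,.20),R,rate=.25)
effector.release()
env.movel(arc(a0)+[0,0,.03],R,rate=.2); env.movel(arc(a0),R,rate=.1)
effector.grasp(12); s=env.sense(); print(s['t'],s['gripper_width'],s['wrist_force'])
if s['gripper_width']>.015:
    for a in np.linspace(a0,0,6)[1:]: env.movel(arc(a),rate=.08)
s=env.sense(); print(s['t'],w2b(s['ee_pos']),s['gripper_width'],s['wrist_force'])
p,d,W=wshot("w6"); 
E
```

```text
15.1083 0.02518100306528719 [-0.61600132  2.27158851  0.71892548]
16.4833 [ 0.00064095 -0.06471785  0.13312563] 0.02481807534219311 [0.3129286  4.39588266 4.49816101]
```

View pics/w6.png

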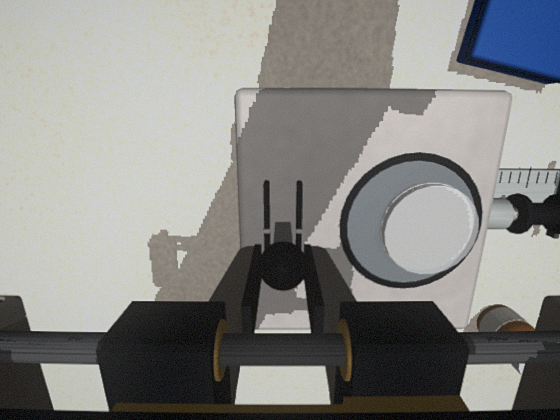

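The ball is now between the fingers at (282,266), above the cheeks. I release it, back up and measure how upright it is.

```bash
cat >> h.py <<'E'
def report(W,yb=.016):
    from scipy.optimize import least_squares
    Wb=(W-B)@np.stack([ux,uy,[0,0,1]],1)
    m=(abs(Wb[...,2]-.1)<.006)&(abs(Wb[...,0])<.115)&(abs(Wb[...,1])<.115)
    q=Wb[m]; print('base',len(q),np.round(np.median(q[:,2]),4),cv2.minAreaRect((q[:,:2]*1000).astype(np.float32)))
    m=(Wb[...,2]>.172)&(Wb[...,2]<.198)&(abs(Wb[...,0])<.04)&(abs(Wb[...,1]+.065)<.02); q=Wb[m]
    if len(q)>20:
        r=least_squares(lambda v:np.linalg.norm(q-v,axis=1)-.013,q.mean(0)-[0,0,.008],loss='soft_l1',f_scale=.002)
        print('ball',np.round(r.x,4),len(q))
    m=(Wb[...,2]>.108)&(Wb[...,2]<.118)&(abs(Wb[...,0])<.05)&(abs(Wb[...,1]+.065)<.02);q=Wb[m]
    if len(q): print('cheeks',q.min(0)[:2],q.max(0)[:2])
    m=(Wb[...,2]>.125)&(Wb[...,2]<.16)&(abs(Wb[...,0])<.05)&(abs(Wb[...,1]+.065)<.016);q=Wb[m]
    if len(q)>10: print('stem',len(q),np.polyfit(q[:,2],q[:,0],1))
    m=(Wb[...,2]>.018)&(Wb[...,2]<.03)&(abs(Wb[...,0])<.06)&(Wb[...,1]>.19)&(Wb[...,1]<.25);q=Wb[m]
    if len(q)>20: print('mark',cv2.minAreaRect((q[:,:2]*1000).astype(np.float32)))
E
python3 - <<'E'
from h import *
R=R_jaw(uy)
effector.release(); env.movel(b2w(0,-.065,.235),R,rate=.25)
p,d,W=wshot("w7"); report(W)
p,d=viewer.read_camera("scene"); W=cloud("scene",d); report(W)
cv2.imwrite("pics/s7.png",cv2.resize(p[90:290,160:360,::-1],None,fx=3,fy=3,interpolation=cv2.INTER_CUBIC))
print(env.sense()['t'])
E
```

```text
base 26026 0.1009 ((-0.216827392578125, -0.352783203125), (198.4065704345703, 199.62808227539062), 89.9127197265625)
ball [-0.0039 -0.0645  0.1806] 738
cheeks [-0.0346791  -0.07874208] [ 0.03448827 -0.05048832]
stem 16 [-0.04943445  0.00153187]
mark ((1.3614158630371094, 228.51393127441406), (83.15460205078125, 8.226908683776855), 0.7224851250648499)
base 6783 0.0996 ((1.7861862182617188, 1.4734268188476562), (200.79165649414062, 201.05332946777344), 0.056891366839408875)
ball [-0.0035 -0.0643  0.1796] 169
cheeks [-0.03378135 -0.07974777] [ 0.03652127 -0.04795991]
stem 116 [-0.05949101  0.00976493]
mark ((2.2183265686035156, 229.89266967773438), (7.64196252822876, 84.05462646484375), 89.12049102783203)
18.2583
```

View pics/s7.png

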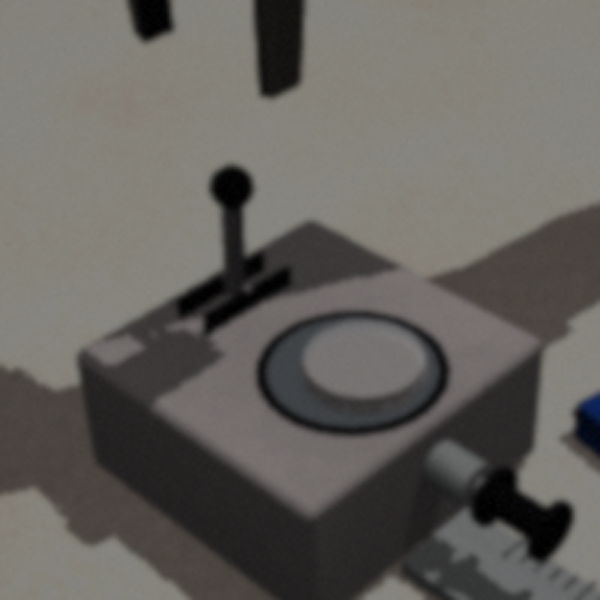

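View pics/w7.png

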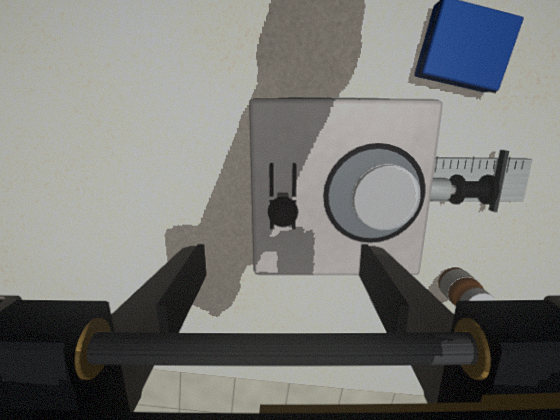

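The lever at (230,187)-(235,290) is nearly upright. The ball measures about 4 mm to -x in both cameras (about -0.055 rad), so I make one small correction.

```bash
python3 - <<'E'
from h import *
R=R_jaw(uy); z=.180-.019-OFF
env.movel(b2w(-.004,-.065,z),R,rate=.2)
effector.grasp(15); s=env.sense(); print(s['gripper_width'],w2b(s['ee_pos']))
env.movel(b2w(.0006,-.065,z),R,rate=.03); s=env.sense(); print(s['gripper_width'],w2b(s['ee_pos']))
effector.release(); env.movel(b2w(0,-.065,.235),R,rate=.25)
p,d,W=wshot("w8"); report(W)
p,d=viewer.read_camera("scene"); W=cloud("scene",d); report(W)
print(env.sense()['t'])
E
```

```text
0.024935762251712613 [-0.0040246  -0.06459302  0.1329611 ]
0.024491645066302376 [ 0.00103902 -0.0646815   0.1330617 ]
base 25960 0.1008 ((-0.12218475341796875, -0.3460693359375), (199.64833068847656, 198.86192321777344), 0.05169625207781792)
ball [ 0.0011 -0.0645  0.1807] 728
cheeks [-0.03464302 -0.07873638] [ 0.03425025 -0.05047629]
stem 73 [ 0.00423563 -0.00376776]
mark ((1.3895950317382812, 228.6551971435547), (8.147714614868164, 83.14708709716797), 89.49443817138672)
base 6792 0.0996 ((2.077911376953125, 1.60113525390625), (200.44732666015625, 200.9713897705078), 89.85640716552734)
ball [ 0.0019 -0.0643  0.1796] 170
cheeks [-0.03343785 -0.07917078] [ 0.03640511 -0.0482264 ]
stem 119 [0.01054051 0.0022226 ]
mark ((1.4210243225097656, 229.8080596923828), (7.2405924797058105, 84.9958267211914), 88.96133422851562)
21.9667
```

The lever is upright to within about 0.01 rad in both views. Mark is at base y ≈ 0.2286, so the pull is ≈ 67.6 mm. Next is the knob.

```bash
python3 - <<'E'
from h import *
R=R_jaw(ux)
env.movel(b2w(0,.0,.235),rate=.3)
env.reach(b2w(0,.161,.19),R)
s=env.sense(); print(s['t'],w2b(s['ee_pos']),s['joint_positions'])
p,d,W=wshot("w9"); report(W)
Wb=(W-B)@np.stack([ux,uy,[0,0,1]],1)
m=(Wb[...,2]>.055)&(Wb[...,2]<.095)&(abs(Wb[...,0])<.03)&(Wb[...,1]>.133)&(Wb[...,1]<.2);q=Wb[m]
print('knob',len(q),q.min(0),q.max(0))
m=(Wb[...,2]>.018)&(Wb[...,2]<.03)&(abs(Wb[...,0])<.06)&(Wb[...,1]>.2)&(Wb[...,1]<.25);q=Wb[m]
print('mark',q.min(0),q.max(0),np.median(q,0))
E
```

```text
23.8167 [1.48972273e-04 1.59851755e-01 1.90088065e-01] [-0.99210193  0.4756716   0.94502669  1.80913139 -0.43375944  1.08064093
  0.23455582]
base 15288 0.1009 ((0.1202850341796875, 2.2453536987304688), (199.8709716796875, 197.00848388671875), 0.04243621975183487)
cheeks [-0.03474002 -0.07715685] [ 0.0346865  -0.04875694]
mark ((0.9979400634765625, 229.0275421142578), (5.5594706535339355, 83.49581909179688), 89.95451354980469)
knob 1217 [-0.01626944  0.13302657  0.05545063] [0.01898293 0.18317085 0.09031468]
mark [-0.04074865  0.22622798  0.02116474] [0.04274628 0.23183658 0.02741783] [0.0010146  0.22857286 0.02464022]
```

View pics/w9.png

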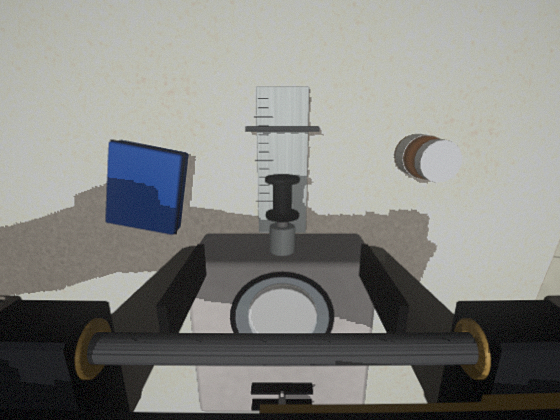

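The wrist view shows the knob at (282,197) centred between the fingers, the mark bar at (283,129), and the jar and slide box well clear to the sides. I descend, grip and pull.

```bash
python3 - <<'E'
from h import *
R=R_jaw(ux); z=.051-OFF
env.movel(b2w(.001,.161,.08),R,rate=.2); env.movel(b2w(.001,.161,z),R,rate=.08)
s=env.sense(); print(s['t'],w2b(s['ee_pos']),s['wrist_force'])
effector.grasp(45); s=env.sense(); print(s['t'],s['gripper_width'],s['wrist_force'])
if .014<s['gripper_width']<.026:
    env.movel(b2w(.001,.161+.0677,z),R,rate=.04)
s=env.sense(); print(s['t'],w2b(s['ee_pos']),s['gripper_width'],s['wrist_force'])
p,d,W=wshot("w10")
Wb=(W-B)@np.stack([ux,uy,[0,0,1]],1); np.save("w10.npy",Wb)
p,d=viewer.read_camera("scene"); W=cloud("scene",d); report(W); np.save("s10.npy",(W-B)@np.stack([ux,uy,[0,0,1]],1))
cv2.imwrite("pics/s10.png",cv2.resize(p[100:350,180:440,::-1],None,fx=2.3,fy=2.3,interpolation=cv2.INTER_CUBIC))
for n in ("rod_knob","mark"): print(n,[(w2b(r['at']),r['score']) for r in tip_of("scene",n)[:2]],[(w2b(r['at']),r['score']) for r in tip_of("wrist",n)[:2]])
E
```

```text
25.425 [0.00131266 0.16078611 0.02319725] [-0.13559623 -0.21527619 -0.42469157]
26.525 0.018872128877722796 [-5.6008502  -1.33308825  3.7202901 ]
28.3667 [1.84265678e-06 2.22773871e-01 2.28419947e-02] 0.018816989973202445 [ -4.07842449 -11.37346067   3.65474595]
base 6789 0.0996 ((1.7963180541992188, 2.0227737426757812), (200.0367431640625, 201.5004425048828), 89.73357391357422)
ball [ 0.0018 -0.0642  0.1795] 170
cheeks [-0.03320373 -0.07841933] [ 0.03737526 -0.04799608]
stem 117 [0.00460343 0.00282748]
mark ((2.6695823669433594, 229.81893920898438), (7.226006507873535, 83.71401977539062), 89.80915069580078)
rod_knob [(array([-0.00070778,  0.22670273,  0.0687    ]), 0.75), (array([-0.16586527,  0.15782383, -0.0002    ]), 0.46)] [(array([-0.0015524 ,  0.22398673,  0.0688    ]), 0.62), (array([0.00401756, 0.22580762, 0.0241    ]), 0.55)]
mark [(array([-0.00310051,  0.2293209 ,  0.024     ]), 0.47)] [(array([1.22639209e-04, 2.25288368e-01, 2.54000000e-02]), 0.62)]
```

View pics/s10.png

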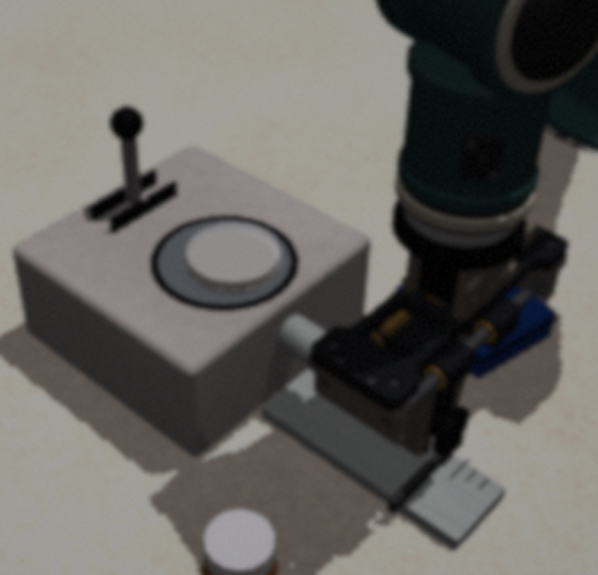

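View pics/w10.png

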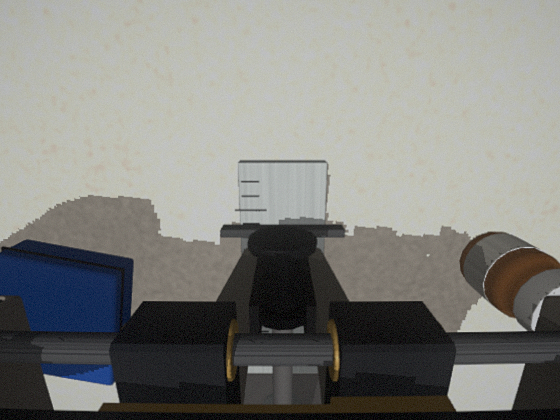

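In the scene view the gripper holds the knob and the lever is still upright at (127,125). The 11 N spring deflects the compliant arm about 6 mm short of its target. I measure the knob's flange against the mark in the wrist cloud.

```bash
cat >> h.py <<'E'
def knob(Wb):
    # outer flange: points of the outer face / rim
    for zr in ((.06,.07),(.07,.08),(.08,.086),(.086,.092)):
        m=(Wb[...,2]>zr[0])&(Wb[...,2]<zr[1])&(abs(Wb[...,0])<.019)&(Wb[...,1]>.19)&(Wb[...,1]<.28);q=Wb[m]
        if len(q): print(zr,len(q),'y pct',np.round(np.percentile(q[:,1],[0,5,50,95,100]),4))
    m=(Wb[...,2]>.019)&(Wb[...,2]<.029)&(abs(Wb[...,0])<.045)&(Wb[...,1]>.2)&(Wb[...,1]<.25);q=Wb[m]
    if len(q): print('mark',len(q),np.round(np.percentile(q[:,1],[0,5,50,95,100]),4),'x',q[:,0].min(),q[:,0].max())
E
python3 - <<'E'
from h import *
knob(np.load("w10.npy")); print(); knob(np.load("s10.npy"))
Wb=np.load("w10.npy")
for r in range(222,330,4): print(r,np.round(Wb[r,283],4))
E
```

```text
(0.06, 0.07) 467 y pct [0.2317 0.2321 0.2449 0.2453 0.2456]
(0.07, 0.08) 2062 y pct [0.1901 0.2075 0.2306 0.2452 0.2457]
(0.08, 0.086) 1792 y pct [0.2015 0.2068 0.23   0.2451 0.2456]
(0.086, 0.092) 1152 y pct [0.2011 0.203  0.2331 0.2448 0.2456]
mark 756 [0.226  0.2267 0.2307 0.232  0.2326] x -0.041115787995916274 0.043188071477533944

(0.06, 0.07) 59 y pct [0.2325 0.2327 0.2451 0.2459 0.2467]
(0.07, 0.08) 147 y pct [0.2237 0.2273 0.2358 0.2458 0.2462]
(0.08, 0.086) 90 y pct [0.2243 0.2275 0.2416 0.2457 0.246 ]
(0.086, 0.092) 41 y pct [0.2284 0.2323 0.2405 0.2443 0.2454]
mark 160 [0.2262 0.2268 0.2304 0.233  0.2336] x -0.039182806861216266 0.04452081754807524
222 [0.0016 0.233  0.0124]
226 [0.0016 0.2315 0.0165]
230 [0.0016 0.245  0.0609]
234 [0.0016 0.2449 0.0667]
238 [0.0016 0.2447 0.0719]
242 [0.0016 0.2447 0.0772]
246 [0.0016 0.2445 0.0818]
250 [0.0015 0.2454 0.0885]
254 [0.0015 0.2435 0.0886]
258 [0.0015 0.2414 0.0885]
262 [0.0015 0.2354 0.0805]
266 [0.0015 0.233  0.08  ]
270 [0.0015 0.2312 0.0808]
274 [0.0015 0.2291 0.0811]
278 [0.0015 0.2262 0.0798]
282 [0.0015 0.2239 0.0797]
286 [0.0015 0.2224 0.0811]
290 [0.0015 0.2199 0.0808]
294 [0.0015 0.2177 0.081 ]
298 [0.0015 0.2149 0.0803]
302 [0.0015 0.2124 0.0801]
306 [nan nan nan]
310 [0.0015 0.2077 0.0802]
314 [0.0015 0.2077 0.0837]
318 [0.0015 0.2068 0.0857]
322 [0.0015 0.2067 0.0888]
326 [0.0014 0.2036 0.0879]
```

Knob centre is 0.2229 (outer face 0.2448, inner flange face 0.2072) against the mark at 0.2291. Both cameras give 6.1 mm still to pull.

```bash
python3 - <<'E'
from h import *
R=R_jaw(ux); z=.051-OFF
env.movel(b2w(.001,.2351,z),R,rate=.02); env.pause(.4)
s=env.sense(); print(s['t'],w2b(s['ee_pos']),s['gripper_width'],s['wrist_force'])
p,d,W=wshot("w11"); Wb=(W-B)@np.stack([ux,uy,[0,0,1]],1); knob(Wb)
print(np.round(np.nanmedian(Wb[231:247,278:288,1]),4), np.round(Wb[306:326:3,283],4).tolist())
p,d=viewer.read_camera("scene"); W=cloud("scene",d); report(W); knob((W-B)@np.stack([ux,uy,[0,0,1]],1))
print(env.sense()['t'])
E
```

```text
29.5333 [2.59266894e-05 2.28950864e-01 2.28632230e-02] 0.01856959889129044 [ -4.2980032  -12.09482579   4.80102551]
(0.06, 0.07) 482 y pct [0.2377 0.2383 0.2511 0.2515 0.2519]
(0.07, 0.08) 2101 y pct [0.194  0.2134 0.2364 0.2514 0.2519]
(0.08, 0.086) 1761 y pct [0.2075 0.2131 0.2368 0.2513 0.2519]
(0.086, 0.092) 1146 y pct [0.2073 0.2092 0.2392 0.2509 0.2518]
mark 614 [0.2256 0.2261 0.23   0.232  0.2326] x -0.04069252402244648 0.04292524950988808
0.2512 [[0.0015, 0.2165, 0.0805], [0.0015, 0.2149, 0.0808], [0.0015, 0.2129, 0.0805], [0.0015, 0.2131, 0.0834], [0.0015, 0.2144, 0.0877], [0.0015, 0.2126, 0.0877], [0.0015, 0.2108, 0.0876]]
base 6781 0.0996 ((2.195556640625, 1.5540084838867188), (200.19219970703125, 200.5850830078125), 0.044607024639844894)
ball [ 0.0018 -0.064   0.1795] 171
cheeks [-0.03371862 -0.07847806] [ 0.03768859 -0.04852105]
stem 121 [-0.00369267  0.00412549]
mark ((14.652532577514648, 229.64756774902344), (6.875377178192139, 58.78022766113281), 89.22916412353516)
(0.06, 0.07) 72 y pct [0.2384 0.2391 0.2518 0.253  0.2534]
(0.07, 0.08) 158 y pct [0.2301 0.2339 0.2423 0.2529 0.2536]
(0.08, 0.086) 86 y pct [0.2305 0.2337 0.2472 0.2524 0.2529]
(0.086, 0.092) 43 y pct [0.2377 0.2393 0.2478 0.2517 0.253 ]
mark 146 [0.2261 0.2266 0.2302 0.2325 0.233 ] x -0.014705499364677157 0.04401628406015075
29.6333
```

View pics/w11.png

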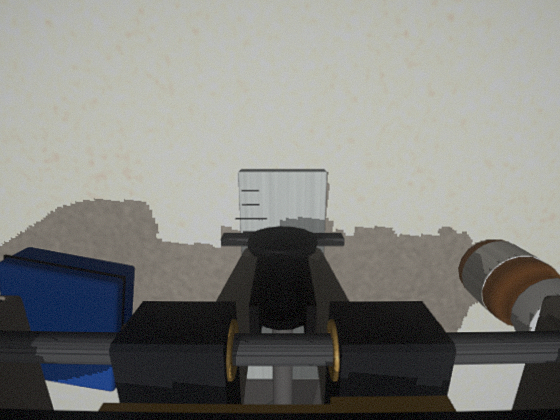

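The knob now reads 0.2291–0.2292 against the mark at 0.2291 (wrist); the scene camera agrees within 1 mm. The lever hasn't moved. Handing in while still holding.

```bash
python3 - <<'E'
from h import *
s=env.sense(); print(s['t'],w2b(s['ee_pos']),s['gripper_width'])
print(workorder.finish_job())
E
```

```text
29.6333 [-1.76045151e-05  2.28950973e-01  2.28279182e-02] 0.01892609195975611
the job is handed in; nothing more can be done
None
```

I stood the dimmer lever upright first. Then I gripped the shutter knob, pulled it out over the mark bar and handed in at 29.6 s, still gripping it with about 12 N of pull on the wrist.

**Last checks**
- **Lever:** the ball was within about 1 mm of upright (about 0.01 rad), measured after the correction and unchanged after the pull.
- **Knob:** the wrist camera put its middle at y = 0.2291–0.2292 m against 0.2291 m for the mark. The scene camera read it up to about 1 mm further out.
- **Dish, jar and slide box:** I never touched them and they looked undisturbed in the pictures, but I did not measure their positions again.

**What went wrong on the way**
- **Missed grasp:** my first grasp of the lever ball and a follow-up push both missed. The real fingertips sit about 28 mm behind the reported TCP, and I corrected for that from then on.
- **Lever short:** the first lever move stopped about 4 mm short, so I regrasped the ball and corrected it.
- **Rod short:** the spring flexed the arm, so the first pull ended about 6 mm short. I measured the gap and pulled further.

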